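# Slide a dish under the viewer's spring flap

### The arm

A 6-joint arm with a two-finger parallel gripper is mounted at the origin on the work surface; the furniture and walls round the work are solid. World frame = base frame: x ahead of the robot, y to its left, z up, the work surface at z = 0. Lengths are in m, angles in rad, forces in N, time in s.
With the tool pointing down it reaches from about 0.3 to 0.85 m from the base axis. Payload 4.2 kg.
Tool frame: the origin (TCP) lies at the very end of the fingers, on their centre line; the grasp point (between the pads) lies 19 mm behind it; z points along the fingers, y is the direction in which the jaws open and shut (so a half turn about z gives the same grasp; the last joint's range is limited). The gripper opens to 91 mm and grips with 3 to 60 N. Pads are 32 mm wide; open, the fingers measure 118 mm over their backs; the gripper's body (76 mm by 178 mm) begins 60 mm behind the grasp point.
Start: joints at [-1.359, 0.32, 1.565, -0, 1.257, -0.02], TCP at [0.132, -0.56, 0.183] pointing down, gripper open.
Joint ranges: [-3.11, 3.11], [-0.84, 2.01], [0.21, 2.61], [-1.34, 4.49], [0.05, 2.63], [-2.56, 2.56]. Speed limits (rad/s): [2.57, 2.57, 3.14, 3.14, 3.14, 3.14].

### API

Orientations are given as a unit quaternion [w, x, y, z].
In Python, from rig import robot, viewer gives the robot as it stands. The module is installed in compiled form; this text tells all that it offers.
- The arm moves only by the tool move_arm, never from a script. Its argument "plan" is a list of rows, each an object with "claw": the opening, from 0 (shut) to 1 (fully open); "delta_pos": the shift along the tool's x, y, z in m, a list of three; "delta_rot": the turn, a rotation vector about the tool's x, y, z in rad, a list of three. In form: [{"claw": claw, "delta_pos": [dx, dy, dz], "delta_rot": [rx, ry, rz]}, ...]. A call has exactly 8 rows; each row shifts and turns the commanded pose from where the row before left it, along the tool's axes as they then stand; what a row does not reach is not made up. A row lasts 1/12 s, in which the tool goes at most 41.7 mm and 7.16 degrees, less where a joint would pass 70% of its speed; a pose out of reach is approached as far as the arm can. A call is refused whole if a number of a shift passes 0.0417 or a number of a turn 0.125, either way. A call with a gripper value outside its range is refused whole. The fingers move at their own pace and stop on an object; "squeeze" is the grip in N (left out, the last holds). Time passes only in rows, so rows that do not move let the fingers close, or fill a call up. It gives the time, the measured TCP pose, the force and the opening at its end, in the units of the state.
- robot.get_state(): the state, without advancing time (a new reading comes with each control period).
- viewer.read_camera(name): name is "scene" or "side" or "wrist"; returns a dict with "color" (420x560x3 uint8, red, green, blue), "depth" (420x560 float32, m along the optical axis (not along the pixel's ray), 0 where there is no reading), "K" (3x3 intrinsics, pixels), "k1" (the pictures are not rectified: a ray, as slopes to the right and down, at radius r is drawn at 1 + k1 r^2 times it, then the intrinsics apply), "view" (4x4, takes a point from world to camera coordinates); the wrist camera has in their place "T_tool_cam" (4x4, takes a point from camera to tool coordinates, whose origin is the TCP and whose axes are the flange's). Camera axes: x right, y up, looking along -z (the intrinsics and any distortion apply to the point x, -y, -z); pixel columns grow to the right and rows downward; lengths in m; the calibration is good to about 2 mm. A picture is of the moment at which its call begins: read the wrist's pose just before it.
- robot.job_done(): hands the job in, once; it reports no verdict.
The state is a dict: "clock": time; "joint_positions": joint angles; "dq": joint speeds; "effort": joint torques, N m; "tcp_pos": TCP position; "tcp_rot": TCP orientation; "wrist_force": force on the tool from outside, world axes, zero at the start; "wrist_torque": the same for the moment, N m; "opening": finger opening in m.
Only numpy, scipy, OpenCV 4.12 (cv2) and the standard library are available. Lean on these libraries where they do the work, as an engineer would, in place of code of your own. Each camera call takes 0.05 s, during which the arm holds its last target.

### The job

Load the small dish into the dish viewer without picking it up: with one fingertip press down the blue bar at the viewer's left so that the spring-closed amber flap stands open, and while it is held open push the dish with the other fingertip along the stage, under the flap, until it rests against the end stop. Then let the bar go so that the flap comes down on the dish, and move clear. Only slide the dish gently, never lift or tip it, and leave the beaker, vial and bottle alone.

Things in the scene. Friction and masses are not known exactly. Their poses are not given: they have to be found in the camera images.
- viewer: Low white dish viewer, fixed to the bench. Origin on the bench surface, on the lane's centre line, 3 mm in front of the flap's near edge; +x along the lane (direction to push), +y left, z up. White stage, top 14 mm above the bench: x -98 to +60, y -43 to +47 mm. Grey guide rails 7 mm higher, inner faces at y = +-33.5 mm for x > -20 mm, flaring to about +-41 mm at x = -47 mm.
- nest (a point): Point on the stage top, viewer x = +20 mm, y = 0: where the centre of the dish's underside is when the dish is home, touching the grey end stop (13 mm high, face at viewer x = +50.5 mm). Axes are the viewer's. The dish's rear then still stands out 13 mm in front of the flap, so no finger needs to go under the flap.
- axle (a point): Middle of the flap's axle, which runs along viewer x: viewer x = +27, y = +41 mm, 40 mm above the bench; brackets to 46 mm. The amber flap, a 3 mm plate at viewer x +3 to +51 mm, reaches 64 mm from it to the right over the lane. Closed, it droops to the right, its edge just above the stage, and bars the lane; open, it is level, 38 mm above the bench.
- flap (a joint): Angle of flap and bar, rad. 0: closed by the spring; grows as the bar is pressed, up to 0.5. At 0.38 both are level, the bar's top 19 mm above the bench all over (5 mm above the stage), so fingertips at that height meet the dish's side too. Above about 0.3 the dish passes under; released on the dish, it rests near 0.25. Spring: 0.10 N m closed, 0.25 N m level (4 N at 65 mm from the axle).
- bar (a point): Point on top of the flat blue press bar with a yellow outer edge, which is one piece with the flap. Pressed level, the bar's top spans viewer x -105 to +47 mm, y +55 to +118 mm, 19 mm above the bench, nothing under it; a fingertip can slide along it. This point: viewer x = -45 mm, y = +91 mm when level; about 40 mm above the bench when closed. It moves with the bar.
- dish: Closed round clear dish, 60 mm across, 16 mm high, about 30 g, lying on the viewer's stage in front of the flap. Origin at the centre of its underside, z up.
- beaker: Glass beaker 46 mm across, 60 mm high, standing right of the viewer. Origin at the centre of its underside. Leave alone.
- vial: Small amber vial with blue cap, 15 mm across, 42 mm high. Origin at the centre of its underside. Leave alone.
- bottle: White bottle with blue cap, 47 mm across, 98 mm high. Origin at the centre of its underside. Leave alone.
Things that resemble listed ones, but are neither listed nor needed, are in the scene too. Leave any purple look-alike of the dish alone.

How it is judged:
By the outcome, as a careful person would: the job done as asked, in the order asked, and still so for the second after the job is handed in, with the robot touching nothing.
It also fails if it takes over 35 s, if anything falls off the work surface, if the arm or the gripper's body presses on something with over 40 N, if the wrist force passes 120 N, or if a joint passes its speed limit or range.

## Working session

There is one attempt and no reset: what is moved stays moved. The work goes in short steps, Python scripts to look and compute and a tool call to move; the robot and the scene stay as the last step left them, time stands still between calls to the robot, and variables do not carry over. Pictures are saved under pics/ and viewed, and the job is handed in when it is done.

Besides the shell and the picture viewer there is one more tool, called after "Request:" as name([rows], argument=value, ...), one row to a line, values as JSON. move_arm: Moves the arm, as the interface text tells. Its arguments: {"type":"object","properties":{"plan":{"type":"array","items":{"type":"object","properties":{"claw":{"type":"number"},"delta_pos":{"type":"array","items":{"type":"number"}},"delta_rot":{"type":"array","items":{"type":"number"}}}}},"squeeze":{"type":"number"}},"required":["plan"]}

```bash
mkdir -p pics; ls; cat > h.py <<'E'
import numpy as np, cv2
from rig import robot, viewer
def snap(n,tag):
    c=viewer.read_camera(n); cv2.imwrite(f'pics/{tag}.png',c['color'][:,:,::-1]); 
    np.savez(f'/tmp/{tag}.npz',**{k:v for k,v in c.items()}); return c
E
python3 - <<'E'
from h import *
s=robot.get_state(); print(s)
for n in ['scene','side','wrist']:
    c=snap(n,n+'0'); print(n,c['K'],c['k1'],c.get('view',c.get('T_tool_cam')))
E
```

```text
pics
{'clock': 0.0, 'joint_positions': array([-1.35902134e+00,  3.20289671e-01,  1.56570905e+00,  4.06115389e-06,
        1.25738976e+00, -2.00103001e-02]), 'dq': array([ 0.00185432,  0.00206994,  0.00029658, -0.00136841, -0.00143455,
       -0.00033065]), 'effort': array([-2.22975104e-03, -4.12460768e+01, -2.31972116e+01,  7.27452664e-02,
        4.57422389e-02, -1.64772214e-04]), 'tcp_pos': array([ 0.13196148, -0.55906014,  0.18190996]), 'tcp_rot': array([-8.93976056e-04,  9.93291633e-01,  1.15632722e-01, -8.40401538e-05]), 'wrist_force': array([-0.80011106, -0.14149396,  0.18699003]), 'wrist_torque': array([-5.81513971e-06, -1.18499296e-02,  2.81276940e-03]), 'opening': 0.09094671469719337}
scene [[416.69187711   0.         279.26610041]
 [  0.         416.69187711 206.3927482 ]
 [  0.           0.           1.        ]] 0.026130286729193524 [[ 0.89589931 -0.44390099  0.01778617 -0.4606426 ]
 [ 0.27082699  0.57745428  0.77019432 -0.15379254]
 [-0.35216072 -0.68519958  0.63756126 -0.76616566]
 [ 0.          0.          0.          1.        ]]
side [[418.45081663   0.         284.03446517]
 [  0.         418.45081663 209.4594602 ]
 [  0.           0.           1.        ]] -0.019471596510554783 [[ 0.95131695 -0.30794628  0.01285087 -0.47734448]
 [ 0.13752067  0.46140865  0.87646456 -0.07458511]
 [-0.27583351 -0.83202833  0.48129485 -0.86162883]
 [ 0.          0.          0.          1.        ]]
wrist [[290.63017822   0.         276.41954065]
 [  0.         290.63017822 214.30299081]
 [  0.           0.           1.        ]] -0.06351692490486943 [[-5.88881152e-04  9.55100275e-01  2.96282158e-01  8.41823889e-02]
 [ 9.99998997e-01  9.44114297e-04 -1.05589640e-03  4.54691457e-04]
 [-1.28821116e-03  2.96281239e-01 -9.55099873e-01 -2.01968294e-01]
 [ 0.00000000e+00  0.00000000e+00  0.00000000e+00  1.00000000e+00]]
```

View pics/scene0.png

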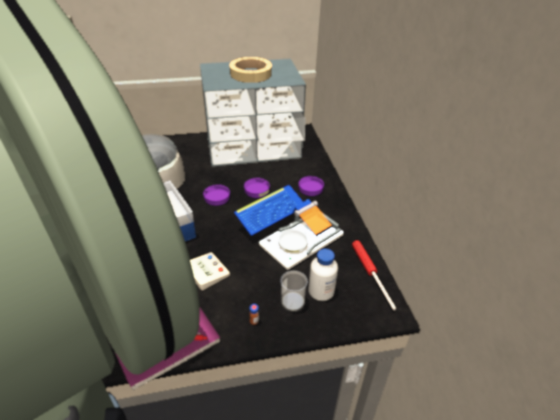

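View pics/side0.png

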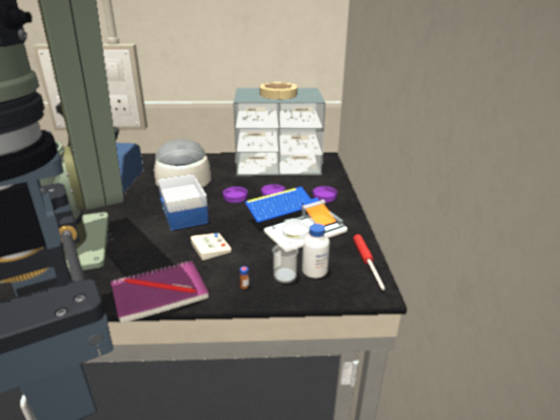

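View pics/wrist0.png

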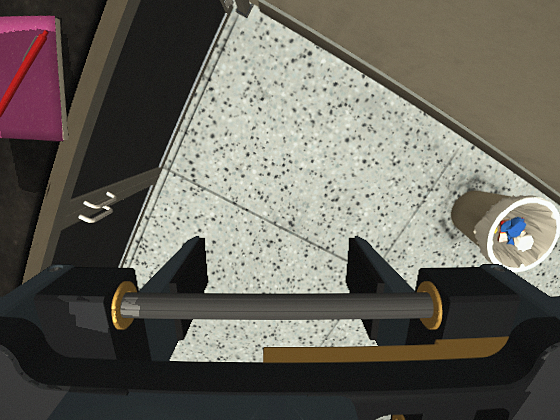

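The scene picture shows the viewer at about (300,240), its blue bar at (272,210), the flap at (315,217), the dish on it at (293,241). The bottle is at (322,275), the beaker at (292,291) and the vial at (254,314). The purple discs at (216,194), (257,187) and (311,185) are look-alikes to be left alone. I'll enlarge it to confirm.

```bash
cat >> h.py <<'E'
def ray(c,u,v):
    K=c['K'];k=float(c['k1']);p=np.array([(u-K[0,2])/K[0,0],(v-K[1,2])/K[1,1]]);q=p.copy()
    for _ in range(20): q=p/(1+k*(q@q))
    return np.array([q[0],-q[1],-1.])
def pose(c,Ttool=None):
    if 'view' in c: return np.linalg.inv(c['view'])
    return Ttool@c['T_tool_cam']
def toz(c,u,v,z,T=None):
    M=pose(c,T); d=M[:3,:3]@ray(c,u,v); o=M[:3,3]; return o+d*(z-o[2])/d[2]
def dep(c,u,v,T=None):
    M=pose(c,T); d=ray(c,u,v)*float(c['depth'][int(round(v)),int(round(u))]); return M[:3,:3]@d+M[:3,3]
def proj(c,P,T=None):
    M=np.linalg.inv(pose(c,T)); q=M[:3,:3]@np.array(P)+M[:3,3]; p=np.array([q[0],-q[1]])/-q[2]
    p=p*(1+float(c['k1'])*(p@p)); return c['K'][0,0]*p[0]+c['K'][0,2],c['K'][1,1]*p[1]+c['K'][1,2]
def tri(obs):
    A=np.zeros((3,3));b=np.zeros(3)
    for c,u,v,T in obs:
        M=pose(c,T); d=M[:3,:3]@ray(c,u,v); d/=np.linalg.norm(d); P=np.eye(3)-np.outer(d,d); A+=P;b+=P@M[:3,3]
    x=np.linalg.solve(A,b); return x
def load(t): 
    z=np.load(f'/tmp/{t}.npz'); return {k:z[k] for k in z.files}
def Tstate(s):
    from scipy.spatial.transform import Rotation as R
    q=s['tcp_rot']; T=np.eye(4);T[:3,:3]=R.from_quat([q[1],q[2],q[3],q[0]]).as_matrix();T[:3,3]=s['tcp_pos'];return T
def crop(t,x0,x1,y0,y1,f,out):
    im=cv2.imread(f'pics/{t}.png')[y0:y1,x0:x1]; cv2.imwrite(f'pics/{out}.png',cv2.resize(im,None,fx=f,fy=f,interpolation=cv2.INTER_CUBIC))
E
python3 - <<'E'
from h import *
crop('scene0',220,360,165,305,4,'scene0c')
c=load('scene0')
for n,u,v in [('dish',293,241),('barL',237,210),('bartop',295,190),('stageR',343,235),('stagefront',290,265),('stageL',261,241),('bottlecap',325,257),('beaker',293,278),('vial',254,308),('flap',315,217)]:
    print(n,dep(c,u,v).round(3))
E
```

```text
dish [ 0.484 -0.121  0.03 ]
barL [0.431 0.049 0.001]
bartop [0.585 0.058 0.002]
stageR [ 0.606 -0.123 -0.001]
stagefront [ 0.457 -0.162  0.013]
stageL [ 0.433 -0.078  0.013]
bottlecap [ 0.48  -0.24   0.099]
beaker [ 0.433 -0.216  0.044]
vial [ 0.345 -0.245  0.043]
flap [ 0.56  -0.078  0.031]
```

View pics/scene0c.png

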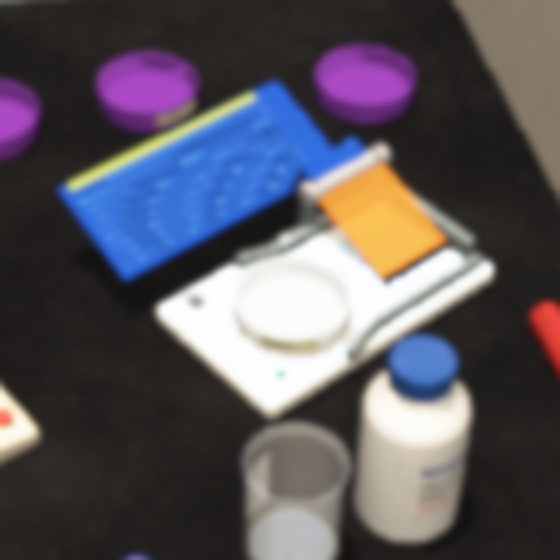

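The enlarged crop confirms one clear/whitish dish on the stage, at crop (293,308) → pixel (293,242). The purple discs lie off the viewer. Next I fit the viewer pose coarsely and plan the approach.

```bash
cat >> h.py <<'E'
def fit2(V,W):
    V=np.array(V,float);W=np.array(W)[:,:2]; a=V-V.mean(0);b=W-W.mean(0)
    th=np.arctan2((a[:,0]*b[:,1]-a[:,1]*b[:,0]).sum(),(a*b).sum()); R=np.array([[np.cos(th),-np.sin(th)],[np.sin(th),np.cos(th)]])
    t=W.mean(0)-R@V.mean(0); return th,t,(W-(V@R.T+t))
E
python3 - <<'E'
from h import *
c=load('scene0')
px=[(259.5,242.8),(288.5,268.5),(343,232)]
W=[toz(c,u,v,.014) for u,v in px]
V=[(-.098,.047),(-.098,-.043),(.060,-.043)]
th,t,r=fit2(V,W); print(np.array(W).round(4),th,t,r.round(4))
R=np.array([[np.cos(th),-np.sin(th)],[np.sin(th),np.cos(th)]])
for n,u,v,z in [('dishc',293,240.5,.03)]:
    w=toz(c,u,v,z); print(n,w,R.T@(w[:2]-t))
for n,p in [('bottle',(.48,-.24)),('beaker',(.433,-.216)),('vial',(.345,-.245))]: print(n,R.T@(np.array(p)-t))
# corner yellow check
for u,v in [(235.5,211.5),(284,188)]: print(R.T@(toz(c,u,v,.05)[:2]-t))
E
```

```text
[[ 0.4282 -0.082   0.014 ]
 [ 0.4497 -0.1695  0.014 ]
 [ 0.6009 -0.1279  0.014 ]] 0.2600233482112457 [ 0.53337345 -0.10223361] [[ 0.0016  0.    ]
 [-0.     -0.0005]
 [-0.0015  0.0005]]
dishc [ 0.48504284 -0.11963026  0.03      ] [-0.05117866 -0.00438589]
bottle [-0.08699941 -0.11941275]
beaker [-0.12624898 -0.08413569]
vial [-0.21874676 -0.08953575]
[-0.09883429  0.12230478]
[0.03315922 0.11794242]
```

Request:
move_arm([
  {"claw":1,"delta_pos":[0.025,-0.024,-0.003],"delta_rot":[0,0,0]},
  {"claw":1,"delta_pos":[0.025,-0.024,-0.003],"delta_rot":[0,0,0]},
  {"claw":1,"delta_pos":[0.025,-0.024,-0.003],"delta_rot":[0,0,0]},
  {"claw":1,"delta_pos":[0.025,-0.024,-0.003],"delta_rot":[0,0,0]},
  {"claw":1,"delta_pos":[0.025,-0.024,-0.003],"delta_rot":[0,0,0]},
  {"claw":1,"delta_pos":[0.025,-0.024,-0.003],"delta_rot":[0,0,0]},
  {"claw":1,"delta_pos":[0.025,-0.024,0],"delta_rot":[0,0,0]},
  {"claw":1,"delta_pos":[0.025,-0.024,0],"delta_rot":[0,0,0]},
])

```text
clock: 0.82
tcp_pos: [0.2831, -0.3253, 0.2008]
tcp_rot: [0.0, 0.993, 0.115, 0.0]
wrist_force: [0.9, -0.1, 0.4]
opening: 0.0913
```

Request:
move_arm([
  {"claw":1,"delta_pos":[0.025,-0.024,0],"delta_rot":[0,0,0]},
  {"claw":1,"delta_pos":[0.025,-0.024,0],"delta_rot":[0,0,0]},
  {"claw":1,"delta_pos":[0.025,-0.024,0],"delta_rot":[0,0,0]},
  {"claw":1,"delta_pos":[0.025,-0.024,0],"delta_rot":[0,0,0]},
  {"claw":1,"delta_pos":[0.025,-0.024,0],"delta_rot":[0,0,0]},
  {"claw":1,"delta_pos":[0.025,-0.024,0],"delta_rot":[0,0,0]},
  {"claw":1,"delta_pos":[0.025,-0.024,0],"delta_rot":[0,0,0]},
  {"claw":1,"delta_pos":[0.02,-0.022,0],"delta_rot":[0,0,0]},
])

```text
clock: 1.48
tcp_pos: [0.4297, -0.0952, 0.2006]
tcp_rot: [-0.0, 0.993, 0.116, 0.0]
wrist_force: [0.5, -0.7, -0.4]
opening: 0.0917
```

```bash
python3 - <<'E'
from h import *
s=robot.get_state(); c=viewer.read_camera('wrist'); print(s['tcp_pos'],s['tcp_rot'],s['wrist_force'],s['dq'].round(3))
cv2.imwrite('pics/w1.png',c['color'][:,:,::-1]); np.savez('/tmp/w1.npz',T=Tstate(s),**c)
E
```

```text
[ 0.42969714 -0.09517721  0.20064833] [-3.73751296e-05  9.93248018e-01  1.16010119e-01  1.58681213e-04] [ 0.45181801 -0.69477347 -0.42408324] [ 0.787  0.147 -0.165 -0.011  0.021  0.776]
```

View pics/w1.png

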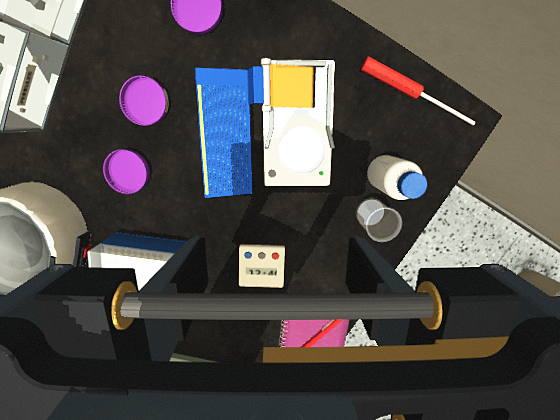

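The wrist view shows the viewer at (265–335, 60–187), the dish at (302,147), the bar at (225,130) with its yellow edge on the left, and the flap at (292,87). The arm was still moving, so I move closer, let it settle and take two views.

Request:
move_arm([
  {"claw":1,"delta_pos":[0.015,0,0.015],"delta_rot":[0,0,0]},
  {"claw":1,"delta_pos":[0.015,0,0.015],"delta_rot":[0,0,0]},
  {"claw":1,"delta_pos":[0,0,0.015],"delta_rot":[0,0,0]},
  {"claw":1,"delta_pos":[0,0,0.015],"delta_rot":[0,0,0]},
  {"claw":1,"delta_pos":[0,0,0],"delta_rot":[0,0,0]},
  {"claw":1,"delta_pos":[0,0,0],"delta_rot":[0,0,0]},
  {"claw":1,"delta_pos":[0,0,0],"delta_rot":[0,0,0]},
  {"claw":1,"delta_pos":[0,0,0],"delta_rot":[0,0,0]},
])

```text
clock: 2.2
tcp_pos: [0.4586, -0.0905, 0.1418]
tcp_rot: [0.0, 0.993, 0.115, 0.001]
wrist_force: [-0.3, 0.6, -0.2]
opening: 0.0916
```

```bash
cat >> h.py <<'E'
def wsnap(t):
    s=robot.get_state(); c=viewer.read_camera('wrist'); print(s['clock'],s['tcp_pos'].round(4),s['tcp_rot'].round(4),s['wrist_force'].round(2),s['dq'].round(3))
    cv2.imwrite(f'pics/{t}.png',c['color'][:,:,::-1]); np.savez(f'/tmp/{t}.npz',T=Tstate(s),**c)
E
python3 - <<'E'
from h import *
wsnap('w2'); crop('w2',180,380,0,200,4,'w2c')
E
```

```text
2.2 [ 0.4586 -0.0905  0.1418] [4.000e-04 9.933e-01 1.155e-01 1.000e-03] [-0.33  0.6  -0.16] [ 0.002 -0.003  0.001 -0.001 -0.002 -0.   ]
```

View pics/w2.png

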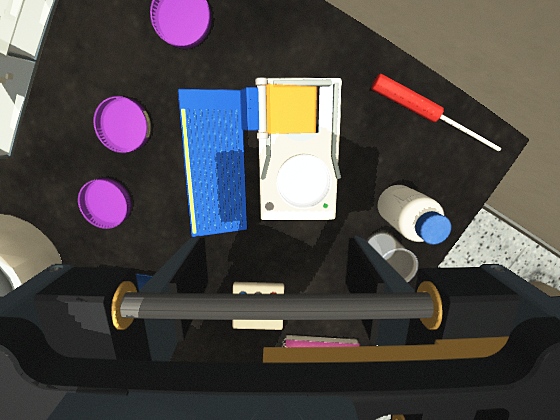

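Settled view: stage corners near (260,219), (335,219), (341,79); dish rim centre (303,180); yellow edge from (183,110) to (194,235). Second view from near the approach position.

Request:
move_arm([
  {"claw":1,"delta_pos":[-0.02,-0.01,-0.01],"delta_rot":[0,0,0]},
  {"claw":1,"delta_pos":[-0.02,-0.01,-0.01],"delta_rot":[0,0,0]},
  {"claw":1,"delta_pos":[-0.02,0,0],"delta_rot":[0,0,0]},
  {"claw":1,"delta_pos":[0,0,0],"delta_rot":[0,0,0]},
  {"claw":1,"delta_pos":[0,0,0],"delta_rot":[0,0,0]},
  {"claw":1,"delta_pos":[0,0,0],"delta_rot":[0,0,0]},
  {"claw":1,"delta_pos":[0,0,0],"delta_rot":[0,0,0]},
  {"claw":1,"delta_pos":[0,0,0],"delta_rot":[0,0,0]},
])

```text
clock: 2.92
tcp_pos: [0.3958, -0.0846, 0.1607]
tcp_rot: [0.0, 0.993, 0.116, 0.0]
wrist_force: [-0.3, -0.5, 0.7]
opening: 0.0912
```

```bash
python3 - <<'E'
from h import *
wsnap('w3')
crop('w2',170,360,65,245,4,'w2c')
crop('w3',170,360,20,200,4,'w3c')
E
```

```text
2.9167 [ 0.3958 -0.0846  0.1607] [0.000e+00 9.933e-01 1.157e-01 1.000e-04] [-0.34 -0.54  0.73] [ 0.     0.001  0.005 -0.     0.003 -0.001]
```

View pics/w2c.png

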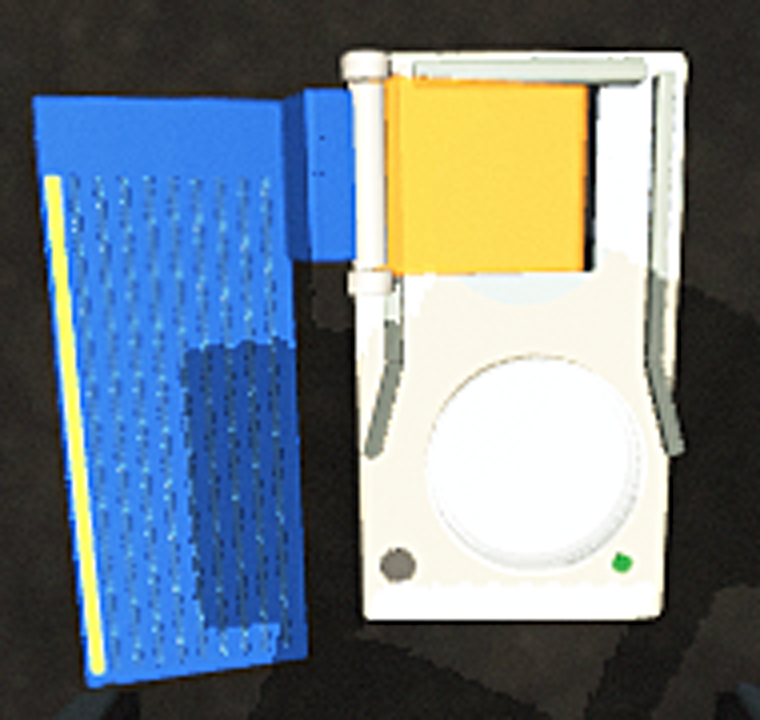

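View pics/w3c.png

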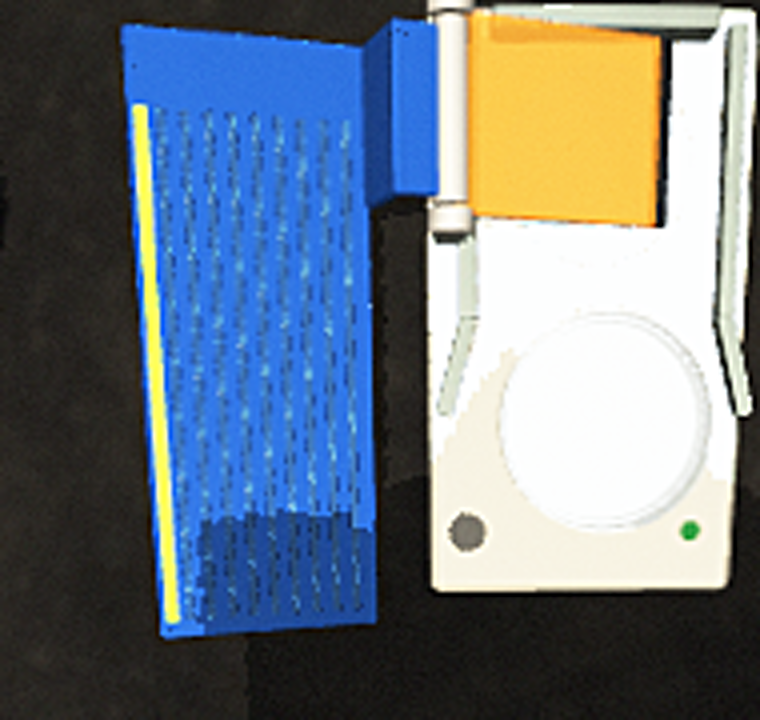

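```bash
python3 - <<'E'
from h import *
a=load('w2');b=load('w3');Ta=a['T'];Tb=b['T']
pts=dict(SL=((365,619),(432,590)),SR=((662,619),(728,590)),SF=((687,53),(757,8)),green=((622,562),(689,530)),grey=((397,565),(467,532)),barO=((90,688),(163,637)),barI=((307,655),(375,622)),yelF=((52,177),(140,105)),dish=((532,462),(603,420)),bracket=((370,282),(450,233)))
W={}
for n,(p,q) in pts.items():
    pa=(170+p[0]/4,65+p[1]/4);pb=(170+q[0]/4,20+q[1]/4)
    W[n]=tri([(a,*pa,Ta),(b,*pb,Tb)])
    za=toz(a,*pa,.014,Ta);zb=toz(b,*pb,.014,Tb)
    print(n,W[n].round(4),za[:2].round(4),zb[:2].round(4), 'dep',dep(a,*pa,Ta).round(3))
    pts[n]=(pa,pb)
V=[(-.098,.047),(-.098,-.043),(.060,-.043)]
for c,T,i in((a,Ta,0),(b,Tb,1)):
    w=[toz(c,*pts[n][i],.014,T) for n in('SL','SR','SF')]
    th,t,r=fit2(V,w);print(th,t.round(4),r.round(4)*1000)
    R=np.array([[np.cos(th),-np.sin(th)],[np.sin(th),np.cos(th)]])
    print('dish',(R.T@(toz(c,*pts['dish'][i],.029,T)[:2]-t)).round(4),'tcp',(R.T@(T[:2,3]-t)).round(4))
    for n in('barO','barI'): print(n,(R.T@(W[n][:2]-t)).round(4),W[n][2])
E
```

```text
SL [ 0.43   -0.0795  0.012 ] [ 0.4307 -0.0795] [ 0.4303 -0.0793] dep [ 0.426 -0.08  -0.   ]
SR [ 0.4509 -0.1661  0.0139] [ 0.451  -0.1661] [ 0.4509 -0.166 ] dep [ 0.447 -0.17  -0.   ]
SF [ 0.6032 -0.128   0.015 ] [ 0.6034 -0.1283] [ 0.6036 -0.128 ] dep [ 0.606 -0.131  0.   ]
green [ 0.4652 -0.1494  0.014 ] [ 0.4652 -0.1495] [ 0.4652 -0.1493] dep [ 0.465 -0.149  0.014]
grey [ 0.4495 -0.0852  0.0151] [ 0.4492 -0.0851] [ 0.4494 -0.0854] dep [ 0.449 -0.085  0.015]
barO [ 0.406  -0.0096  0.0497] [ 0.3897 -0.0022] [ 0.3979 -0.003 ] dep [ 0.383  0.001 -0.   ]
barI [ 0.4182 -0.0649  0.021 ] [ 0.4155 -0.0649] [ 0.417  -0.0648] dep [ 0.41  -0.065 -0.001]
yelF [0.5349 0.0191 0.0499] [0.5343 0.0302] [0.5414 0.0287] dep [0.535 0.02  0.049]
dish [ 0.4893 -0.1149  0.0222] [ 0.488 -0.116] [ 0.4895 -0.116 ] dep [ 0.49  -0.114  0.03 ]
bracket [ 0.5267 -0.0608  0.025 ] [ 0.5263 -0.0599] [ 0.5283 -0.0612] dep [ 0.528 -0.061  0.047]
0.2410231798628769 [ 0.5359 -0.1012] [[ 1.1 -0.6]
 [-0.1  0.2]
 [-1.1  0.3]]
dish [-0.0473 -0.0015] tcp [-0.0725  0.0288]
barO [-0.1043  0.1199] 0.04974712378474753
barI [-0.1057  0.0633] 0.0210279766488436
0.2428091573441946 [ 0.5358 -0.1009] [[ 0.9 -0.5]
 [-0.1  0.2]
 [-0.8  0.2]]
dish [-0.0485 -0.0013] tcp [-0.132   0.0495]
barO [-0.104   0.1198] 0.04974712378474753
barI [-0.1055  0.0632] 0.0210279766488436
```

Two views agree: the viewer's yaw is 0.242 and its origin (0.536,-0.101). The dish is at viewer (-48,-1), with heights as described. I move to a hover with the TCP at viewer (-101,+50).

Request:
move_arm([
  {"claw":1,"delta_pos":[0.011,0,0],"delta_rot":[0,0,-0.011]},
  {"claw":1,"delta_pos":[0.01,-0.001,0.02],"delta_rot":[0,0,0]},
  {"claw":1,"delta_pos":[0.01,0,0.02],"delta_rot":[0,0,0]},
  {"claw":1,"delta_pos":[0,0,0.02],"delta_rot":[0,0,0]},
  {"claw":1,"delta_pos":[0,0,0.02],"delta_rot":[0,0,0]},
  {"claw":1,"delta_pos":[0,0,0.016],"delta_rot":[0,0,0]},
  {"claw":1,"delta_pos":[0,0,0],"delta_rot":[0,0,0]},
  {"claw":1,"delta_pos":[0,0,0],"delta_rot":[0,0,0]},
])

```text
clock: 3.63
tcp_pos: [0.4252, -0.076, 0.0642]
tcp_rot: [-0.0, 0.993, 0.121, -0.001]
wrist_force: [-0.1, -0.1, -0.3]
opening: 0.0909
```

```bash
python3 - <<'E'
from h import *
wsnap('w4'); snap('side','s4')
crop('s4',200,380,160,300,4,'s4c'); 
R=np.array([[np.cos(.242),-np.sin(.242)],[np.sin(.242),np.cos(.242)]])
print(R.T@(robot.get_state()['tcp_pos'][:2]-[.5358,-.101]))
E
```

```text
3.6333 [ 0.4252 -0.076   0.0642] [-3.000e-04  9.926e-01  1.214e-01 -8.000e-04] [-0.15 -0.12 -0.25] [-0.002 -0.029 -0.028  0.001  0.004 -0.   ]
[-0.10045219  0.0501897 ]
```

View pics/w4.png

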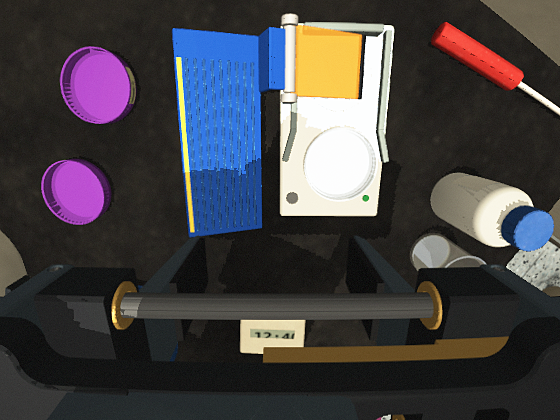

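View pics/s4c.png

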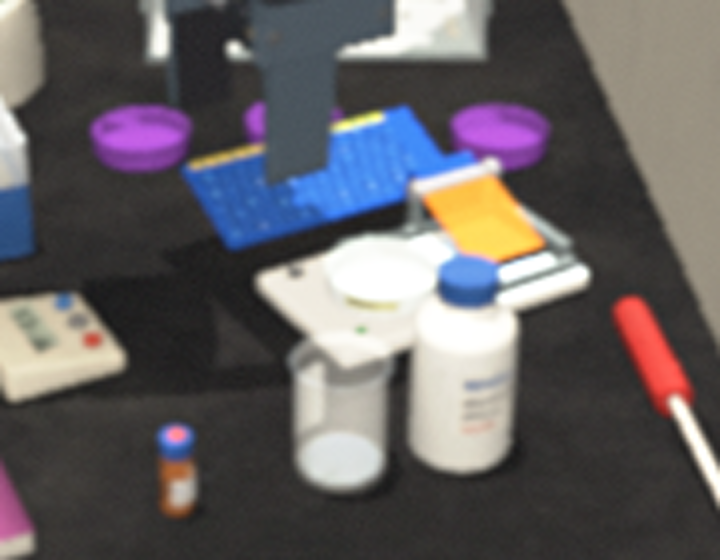

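The wrist view shows the bar at (220,130), the dish at (340,163), and finger inner edges at (200,238) and (357,238). The side crop shows a fingertip at (300,175). I check that against a projection.

```bash
python3 - <<'E'
from h import *
c=load('s4');w=load('w4');T=w['T']
for n,y in(('B',.052),('A',-.052)):
  for x in(-.016,.016):
    P=(T@[x,y,0,1])[:3]; u,v=proj(c,P); print(n,x,P.round(3),'side crop',round((u-200)*4),round((v-160)*4),'wrist',np.round(proj(w,P,T)))
E
```

```text
B -0.016 [ 0.422 -0.13   0.064] side crop 267 239 wrist [343. 261.]
B 0.016 [ 0.453 -0.123  0.064] side crop 321 223 wrist [346. 221.]
A -0.016 [ 0.397 -0.029  0.064] side crop 172 156 wrist [208. 261.]
A 0.016 [ 0.428 -0.022  0.064] side crop 224 143 wrist [205. 222.]
```

The projection puts the tip lower than the image shows. I check this with depth before descending.

```bash
python3 - <<'E'
from h import *
c=load('s4');w=load('w4');T=w['T'];Ti=np.linalg.inv(T)
print('side check dish',[(round((u-200)*4),round((v-160)*4)) for u,v in[proj(c,(.4895,-.114,.03)),proj(c,(.465,-.1494,.014)),proj(c,(.406,-.0096,.0497))]])
for u,v in[(275,175),(295,170),(320,160),(300,140),(290,100)]:
    P=dep(c,200+u/4,160+v/4); print(u,v,P.round(3),'tool',(Ti@np.r_[P,1])[:3].round(3))
for u,v in[(202,240),(198,245),(195,255),(188,265),(170,265),(359,240),(365,250),(375,262)]:
    P=dep(w,u,v,T); print(u,v,'tool',(Ti@np.r_[P,1])[:3].round(3))
crop('w4',120,440,190,330,2.5,'w4c')
E
```

```text
side check dish [(381, 261), (358, 329), (181, 162)]
275 175 [ 0.426 -0.133  0.101] tool [-0.013  0.056 -0.037]
295 170 [ 0.436 -0.134  0.103] tool [-0.004  0.059 -0.039]
320 160 [ 0.45  -0.129  0.104] tool [ 0.011  0.058 -0.04 ]
300 140 [ 0.439 -0.132  0.118] tool [-0.     0.057 -0.054]
290 100 [ 0.432 -0.137  0.143] tool [-0.008  0.061 -0.079]
202 240 tool [ 0.016 -0.046 -0.035]
198 245 tool [ 0.016 -0.046 -0.043]
195 255 tool [ 0.014 -0.045 -0.053]
188 265 tool [ 0.016 -0.045 -0.069]
170 265 tool [ 0.017 -0.053 -0.072]
359 240 tool [ 0.017  0.051 -0.039]
365 250 tool [ 0.018  0.05  -0.055]
375 262 tool [ 0.018  0.05  -0.07 ]
```

View pics/w4c.png

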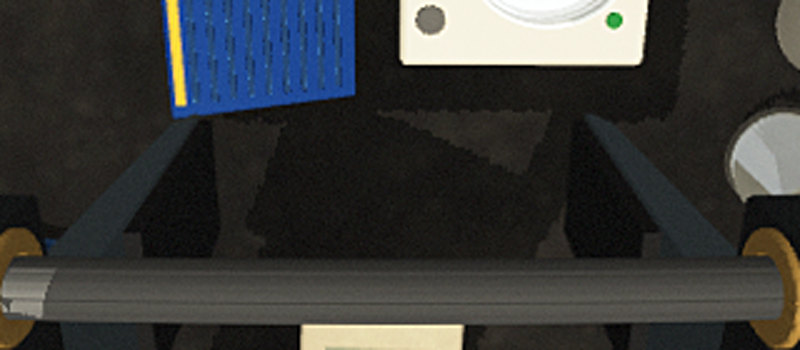

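View pics/s4.png

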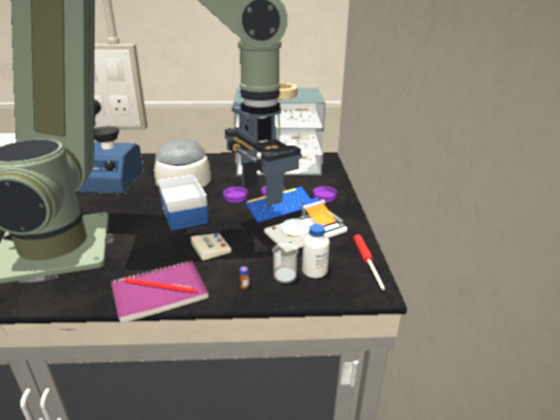

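```bash
python3 - <<'E'
from h import *
c=load('s4');w=load('w4');T=w['T'];Ti=np.linalg.inv(T)
def scan(cc,us,vs,Tc,name):
    P=[]
    for v in vs:
        for u in us:
            p=dep(cc,u,v,Tc); t=(Ti@np.r_[p,1])[:3]
            if abs(t[0])<.03 and .035<abs(t[1])<.075 and -.075<t[2]<.02: P.append(np.r_[t,u,v])
    P=np.array(P); P=P[np.argsort(-P[:,2])]; print(name,P[:12].round(3))
    q=P[P[:,2]>P[:,2].max()-.02]; print('ranges',q.min(0).round(3),q.max(0).round(3))
scan(c,range(255,290),range(170,225),None,'side')
scan(w,range(190,225),range(225,262),T,'wl')
scan(w,range(345,370),range(225,262),T,'wr')
E
```

```text
side [[ 2.50e-02 -5.60e-02  2.00e-02  2.59e+02  2.02e+02]
 [ 2.10e-02 -5.80e-02  2.00e-02  2.57e+02  2.02e+02]
 [ 2.70e-02 -5.40e-02  2.00e-02  2.60e+02  2.02e+02]
 [ 2.90e-02 -5.80e-02  2.00e-02  2.60e+02  2.01e+02]
 [ 2.70e-02 -5.90e-02  2.00e-02  2.59e+02  2.01e+02]
 [ 2.30e-02 -5.10e-02  2.00e-02  2.59e+02  2.03e+02]
 [ 1.90e-02 -6.30e-02  1.90e-02  2.55e+02  2.01e+02]
 [ 2.10e-02 -6.10e-02  1.90e-02  2.56e+02  2.01e+02]
 [ 2.50e-02 -5.90e-02  1.90e-02  2.58e+02  2.01e+02]
 [ 2.50e-02 -6.40e-02  1.80e-02  2.57e+02  2.00e+02]
 [ 2.90e-02 -6.10e-02  1.80e-02  2.59e+02  2.00e+02]
 [ 2.20e-02 -6.40e-02  1.80e-02  2.56e+02  2.00e+02]]
ranges [ 1.90e-02 -6.80e-02  1.40e-02  2.55e+02  1.98e+02] [ 3.00e-02 -5.10e-02  2.00e-02  2.60e+02  2.03e+02]
wl [[ 3.00e-03 -5.80e-02  2.00e-02  2.05e+02  2.29e+02]
 [ 1.00e-03 -5.90e-02  2.00e-02  2.04e+02  2.31e+02]
 [-2.00e-03 -6.00e-02  2.00e-02  2.02e+02  2.35e+02]
 [ 5.00e-03 -6.10e-02  2.00e-02  2.01e+02  2.26e+02]
 [ 5.00e-03 -5.70e-02  2.00e-02  2.05e+02  2.27e+02]
 [-2.00e-03 -5.90e-02  2.00e-02  2.04e+02  2.35e+02]
 [ 1.00e-03 -5.80e-02  2.0
[... 454 characters left out ...]
e+02]
 [ 4.00e-03  4.70e-02 -3.10e-02  3.48e+02  2.54e+02]
 [ 1.50e-02  4.90e-02 -3.10e-02  3.53e+02  2.38e+02]
 [ 1.50e-02  4.80e-02 -3.10e-02  3.51e+02  2.38e+02]
 [ 6.00e-03  4.70e-02 -3.10e-02  3.48e+02  2.51e+02]
 [ 6.00e-03  4.70e-02 -3.10e-02  3.48e+02  2.52e+02]
 [ 1.50e-02  4.70e-02 -3.10e-02  3.49e+02  2.38e+02]
 [ 1.60e-02  5.00e-02 -3.10e-02  3.54e+02  2.38e+02]
 [ 1.60e-02  4.80e-02 -3.20e-02  3.52e+02  2.38e+02]
 [ 1.60e-02  4.70e-02 -3.20e-02  3.50e+02  2.38e+02]
 [ 1.30e-02  4.70e-02 -3.20e-02  3.49e+02  2.42e+02]
 [ 1.20e-02  4.70e-02 -3.20e-02  3.49e+02  2.44e+02]]
ranges [ 0.00e+00  4.60e-02 -5.10e-02  3.48e+02  2.36e+02] [ 1.80e-02  5.50e-02 -3.10e-02  3.69e+02  2.61e+02]
```

Both depth views agree: with the gripper fully open, the fingertips stand 31 mm short of the stated TCP (tool x ±16, y 46–59 mm). So tips at 19 mm means TCP z of about -0.012. I descend in steps and watch.

Request:
move_arm([
  {"claw":1,"delta_pos":[0,0,0.012],"delta_rot":[0,0,0]},
  {"claw":1,"delta_pos":[0,0,0.012],"delta_rot":[0,0,0]},
  {"claw":1,"delta_pos":[0,0,0.012],"delta_rot":[0,0,0]},
  {"claw":1,"delta_pos":[0,0,0.006],"delta_rot":[0,0,0]},
  {"claw":1,"delta_pos":[0,0,0.005],"delta_rot":[0,0,0]},
  {"claw":1,"delta_pos":[0,0,0.005],"delta_rot":[0,0,0]},
  {"claw":1,"delta_pos":[0,0,0],"delta_rot":[0,0,0]},
  {"claw":1,"delta_pos":[0,0,0],"delta_rot":[0,0,0]},
])

```text
clock: 4.4
tcp_pos: [0.4252, -0.0763, 0.013]
tcp_rot: [0.0, 0.993, 0.121, 0.0]
wrist_force: [-0.1, -0.1, -0.2]
opening: 0.0911
```

```bash
python3 - <<'E'
from h import *
wsnap('w5'); snap('side','s5'); crop('s5',200,380,160,300,4,'s5c')
E
```

```text
4.4 [ 0.4252 -0.0763  0.013 ] [1.000e-04 9.926e-01 1.211e-01 2.000e-04] [-0.1  -0.09 -0.24] [-0.002 -0.008 -0.006  0.001  0.002  0.001]
```

View pics/w5.png

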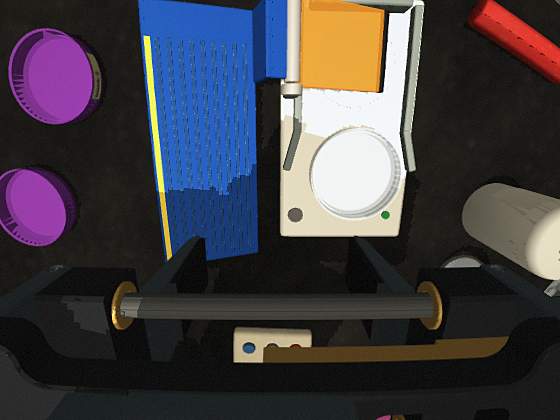

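View pics/s5c.png

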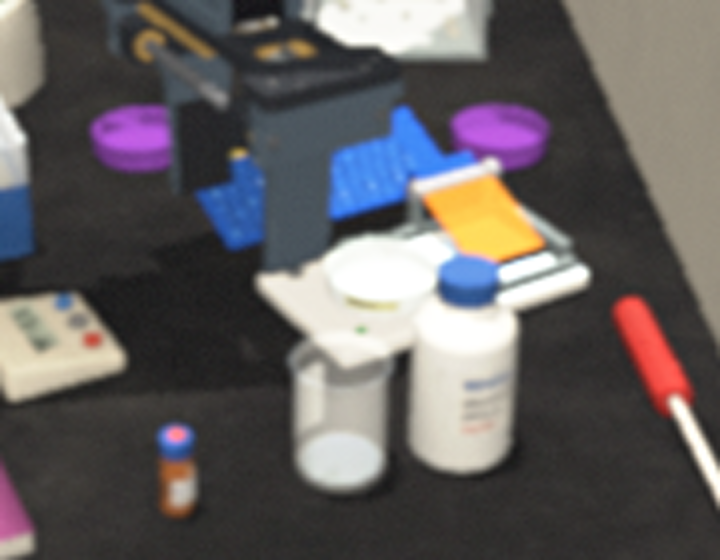

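The side crop shows the finger B tip at (295,262) behind the dish at (380,270), and finger A over the near end of the bar. Now I press down 25 mm.

Request:
move_arm([
  {"claw":1,"delta_pos":[0,0,0.005],"delta_rot":[0,0,0]},
  {"claw":1,"delta_pos":[0,0,0.005],"delta_rot":[0,0,0]},
  {"claw":1,"delta_pos":[0,0,0.005],"delta_rot":[0,0,0]},
  {"claw":1,"delta_pos":[0,0,0.004],"delta_rot":[0,0,0]},
  {"claw":1,"delta_pos":[0,0,0.003],"delta_rot":[0,0,0]},
  {"claw":1,"delta_pos":[0,0,0.002],"delta_rot":[0,0,0]},
  {"claw":1,"delta_pos":[0,0,0],"delta_rot":[0,0,0]},
  {"claw":1,"delta_pos":[0,0,0],"delta_rot":[0,0,0]},
])

```text
clock: 5.17
tcp_pos: [0.4258, -0.0766, -0.0112]
tcp_rot: [0.0, 0.993, 0.121, 0.001]
wrist_force: [2.0, -3.6, 5.5]
opening: 0.0912
```

```bash
python3 - <<'E'
from h import *
wsnap('w6'); snap('side','s6'); crop('s6',200,380,160,300,4,'s6c'); print(robot.get_state()['wrist_torque'])
w=load('w6');T=w['T']
R=np.array([[np.cos(.242),-np.sin(.242)],[np.sin(.242),np.cos(.242)]])
for u,v in [(300,130),(350,60),(345,20),(230,100),(180,150),(230,200)]:
    p=dep(w,u,v,T); print(u,v,(R.T@(p[:2]-[.5358,-.101])).round(4),p[2].round(4))
E
```

```text
5.1667 [ 0.4258 -0.0766 -0.0112] [3.000e-04 9.927e-01 1.209e-01 8.000e-04] [ 2.03 -3.6   5.52] [ 0.001 -0.001 -0.     0.001  0.005  0.001]
[-0.34449969 -0.26543389 -0.0343729 ]
300 130 [-0.0197  0.0362] 0.0211
350 60 [0.0131 0.0147] 0.0413
345 20 [0.0301 0.0181] 0.0418
230 100 [-0.0035  0.0751] 0.0208
180 150 [-0.0307  0.1057] 0.0195
230 200 [-0.061   0.0778] 0.0188
```

View pics/w6.png

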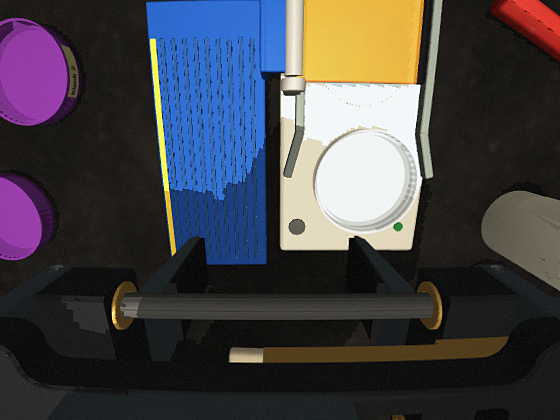

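View pics/s6c.png

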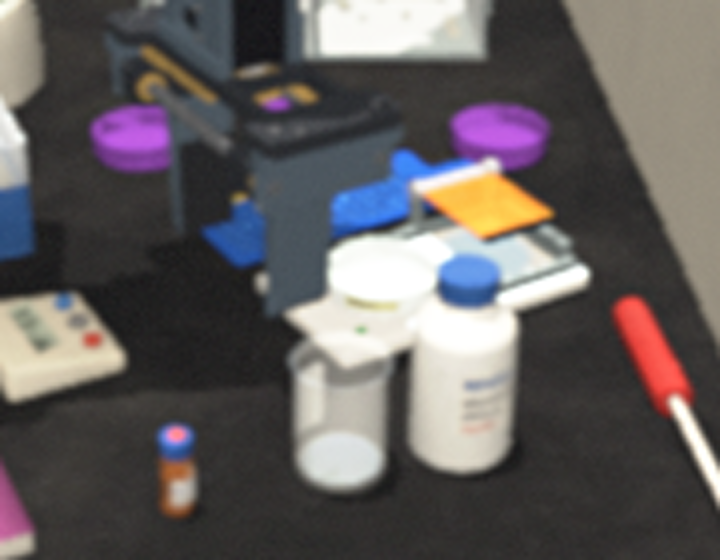

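The flap stands level (depth 41 mm) and the bar level (about 19–20 mm), with 5.5 N on the wrist; the dish at (366,180) has not moved. I start the gentle push.

Request:
move_arm([
  {"claw":1,"delta_pos":[0.002,0,0],"delta_rot":[0,0,0]},
  {"claw":1,"delta_pos":[0.002,0,0],"delta_rot":[0,0,0]},
  {"claw":1,"delta_pos":[0.002,0,0],"delta_rot":[0,0,0]},
  {"claw":1,"delta_pos":[0.002,0,0],"delta_rot":[0,0,0]},
  {"claw":1,"delta_pos":[0.002,0,0],"delta_rot":[0,0,0]},
  {"claw":1,"delta_pos":[0.002,0,0],"delta_rot":[0,0,0]},
  {"claw":1,"delta_pos":[0.002,0,0],"delta_rot":[0,0,0]},
  {"claw":1,"delta_pos":[0.002,0,0],"delta_rot":[0,0,0]},
])

```text
clock: 5.93
tcp_pos: [0.4403, -0.0722, -0.0114]
tcp_rot: [-0.0, 0.993, 0.121, -0.0]
wrist_force: [-3.8, -0.6, 3.1]
opening: 0.0912
```

```bash
python3 - <<'E'
from h import *
wsnap('w7'); snap('side','s7'); crop('s7',200,380,160,300,4,'s7c')
E
```

```text
5.9333 [ 0.4403 -0.0722 -0.0114] [-1.000e-04  9.926e-01  1.211e-01 -3.000e-04] [-3.76 -0.63  3.12] [ 0.022  0.026 -0.052 -0.002  0.02   0.021]
```

View pics/w7.png

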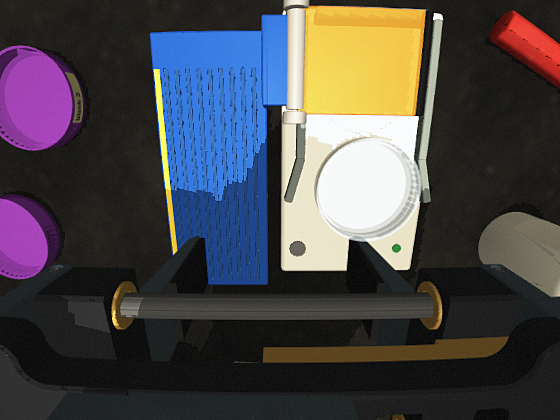

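View pics/s7c.png

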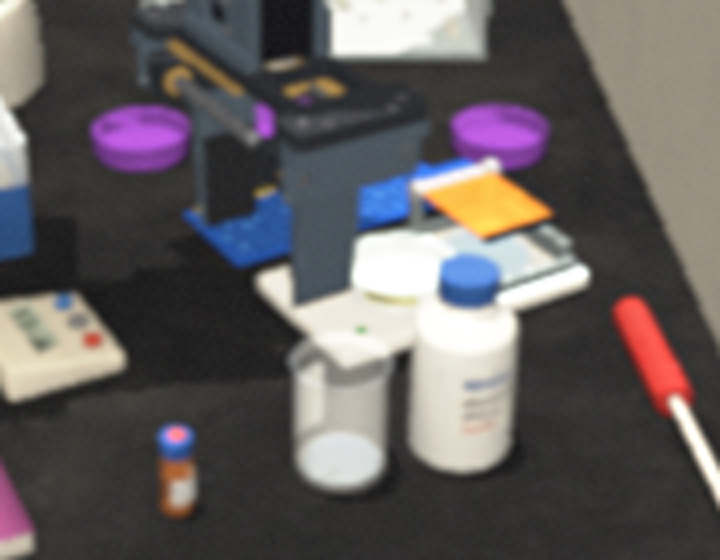

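The dish is moving ahead of the finger (side crop: (400,265), wrist: (368,189)) and the flap is still level. I continue.

Request:
move_arm([
  {"claw":1,"delta_pos":[0.0025,0,0],"delta_rot":[0,0,0]},
  {"claw":1,"delta_pos":[0.0025,0,0],"delta_rot":[0,0,0]},
  {"claw":1,"delta_pos":[0.0025,0,0],"delta_rot":[0,0,0]},
  {"claw":1,"delta_pos":[0.0025,0,0],"delta_rot":[0,0,0]},
  {"claw":1,"delta_pos":[0.0025,0,0],"delta_rot":[0,0,0]},
  {"claw":1,"delta_pos":[0.0025,0,0],"delta_rot":[0,0,0]},
  {"claw":1,"delta_pos":[0.0025,0,0],"delta_rot":[0,0,0]},
  {"claw":1,"delta_pos":[0.0025,0,0],"delta_rot":[0,0,0]},
])

```text
clock: 6.7
tcp_pos: [0.46, -0.0676, -0.0113]
tcp_rot: [0.0, 0.993, 0.121, -0.0]
wrist_force: [-3.7, -0.5, 3.6]
opening: 0.0912
```

```bash
cat >> h.py <<'E'
TH=.242;RV=np.array([[np.cos(TH),-np.sin(TH)],[np.sin(TH),np.cos(TH)]]);OV=np.array([.5358,-.101])
def tov(p): return np.r_[RV.T@(np.array(p)[:2]-OV),p[2]].round(4)
E
python3 - <<'E'
from h import *
wsnap('w8'); print('tcp v',tov(robot.get_state()['tcp_pos']))
for t in('w6','w7','w8'):
    w=load(t);T=w['T']; P=[]
    for v in range(0,270,2):
        for u in range(280,440,2):
            p=tov(dep(w,u,v,T))
            if .0275<p[2]<.033 and abs(p[1])<.036 and p[0]<.003 : P.append(p)
    P=np.array(P); print(t,len(P),P.min(0),P.max(0),'flapz',tov(dep(w,360,70,T)))
E
```

```text
6.7 [ 0.46   -0.0676 -0.0113] [ 0.000e+00  9.926e-01  1.211e-01 -1.000e-04] [-3.75 -0.46  3.64] [ 0.025  0.032 -0.062  0.002  0.027  0.025]
tcp v [-0.0648  0.0505 -0.0112]
w6 2183 [-0.1015 -0.0322  0.0276] [-0.0192  0.028   0.0326] flapz [0.0085 0.0099 0.0422]
w7 2147 [-0.0865 -0.0326  0.0276] [-0.0082  0.0277  0.0323] flapz [0.0238 0.0106 0.0411]
w8 1891 [-0.0658 -0.0328  0.0276] [0.0025 0.0278 0.0327] flapz [0.0444 0.0098 0.0394]
```

View pics/w8.png

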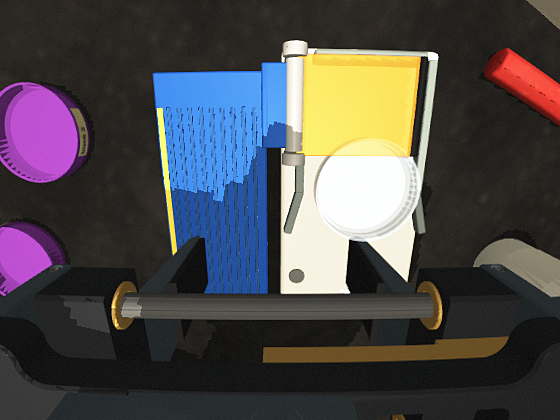

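The dish goes under the flap cleanly, with its centre at y of about -2 mm. I continue.

Request:
move_arm([
  {"claw":1,"delta_pos":[0.0025,0,0],"delta_rot":[0,0,0]},
  {"claw":1,"delta_pos":[0.0025,0,0],"delta_rot":[0,0,0]},
  {"claw":1,"delta_pos":[0.0025,0,0],"delta_rot":[0,0,0]},
  {"claw":1,"delta_pos":[0.0025,0,0],"delta_rot":[0,0,0]},
  {"claw":1,"delta_pos":[0.0025,0,0],"delta_rot":[0,0,0]},
  {"claw":1,"delta_pos":[0.0025,0,0],"delta_rot":[0,0,0]},
  {"claw":1,"delta_pos":[0.0025,0,0],"delta_rot":[0,0,0]},
  {"claw":1,"delta_pos":[0.0025,0,0],"delta_rot":[0,0,0]},
])

```text
clock: 7.42
tcp_pos: [0.4794, -0.0627, -0.0113]
tcp_rot: [0.0, 0.993, 0.121, -0.0]
wrist_force: [-2.6, -0.1, 4.0]
opening: 0.091
```

Request:
move_arm([
  {"claw":1,"delta_pos":[0.002,0,0],"delta_rot":[0,0,0]},
  {"claw":1,"delta_pos":[0.002,0,0],"delta_rot":[0,0,0]},
  {"claw":1,"delta_pos":[0.002,0,0],"delta_rot":[0,0,0]},
  {"claw":1,"delta_pos":[0.002,0,0],"delta_rot":[0,0,0]},
  {"claw":1,"delta_pos":[0.0015,0,0],"delta_rot":[0,0,0]},
  {"claw":1,"delta_pos":[0.0015,0,0],"delta_rot":[0,0,0]},
  {"claw":1,"delta_pos":[0.001,0,0],"delta_rot":[0,0,0]},
  {"claw":1,"delta_pos":[0.001,0,0],"delta_rot":[0,0,0]},
])

```text
clock: 8.08
tcp_pos: [0.4919, -0.0597, -0.0113]
tcp_rot: [0.0, 0.993, 0.121, -0.0]
wrist_force: [-3.2, 0.9, 5.2]
opening: 0.0905
```

```bash
python3 - <<'E'
from h import *
wsnap('w9'); print('tcp v',tov(robot.get_state()['tcp_pos'])); snap('side','s9'); crop('s9',200,380,160,300,4,'s9c')
E
```

```text
8.0833 [ 0.4919 -0.0597 -0.0113] [ 0.000e+00  9.926e-01  1.211e-01 -1.000e-04] [-3.21  0.94  5.24] [ 0.01   0.012 -0.023  0.     0.01   0.01 ]
tcp v [-0.0324  0.0506 -0.0112]
```

View pics/w9.png

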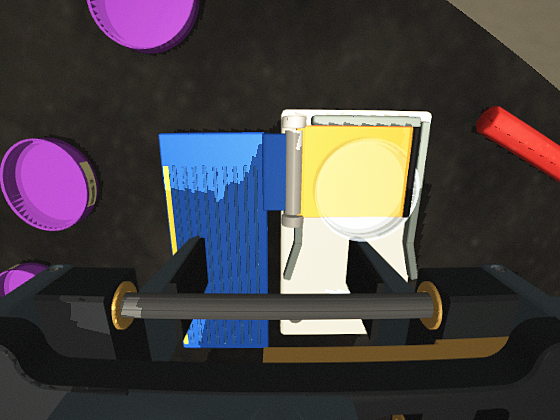

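View pics/s9c.png

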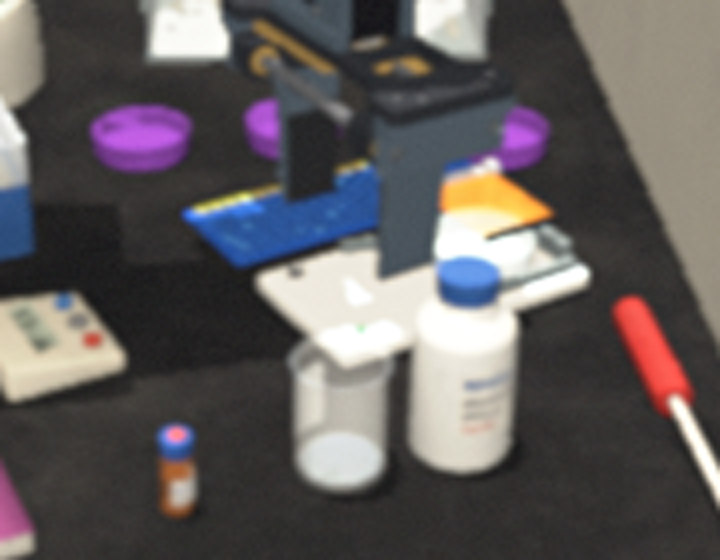

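Wrist view: the dish is under the flap at (365,189), its front edge at row 140 and the stop's face at row 123, so about 6 mm remains. I push slowly to contact.

Request:
move_arm([
  {"claw":1,"delta_pos":[0.001,0,0],"delta_rot":[0,0,0]},
  {"claw":1,"delta_pos":[0.001,0,0],"delta_rot":[0,0,0]},
  {"claw":1,"delta_pos":[0.001,0,0],"delta_rot":[0,0,0]},
  {"claw":1,"delta_pos":[0.001,0,0],"delta_rot":[0,0,0]},
  {"claw":1,"delta_pos":[0.001,0,0],"delta_rot":[0,0,0]},
  {"claw":1,"delta_pos":[0.0005,0,0],"delta_rot":[0,0,0]},
  {"claw":1,"delta_pos":[0,0,0],"delta_rot":[0,0,0]},
  {"claw":1,"delta_pos":[0,0,0],"delta_rot":[0,0,0]},
])

```text
clock: 8.85
tcp_pos: [0.4974, -0.0583, -0.0113]
tcp_rot: [0.0, 0.993, 0.121, 0.0]
wrist_force: [-2.6, -1.0, 4.1]
opening: 0.0912
```

```bash
python3 - <<'E'
from h import *
wsnap('w10'); print('tcp v',tov(robot.get_state()['tcp_pos'])); crop('w10',270,450,110,260,4,'w10c')
E
```

```text
8.85 [ 0.4974 -0.0583 -0.0113] [0.000e+00 9.926e-01 1.211e-01 2.000e-04] [-2.58 -0.98  4.1 ] [-0.    -0.001  0.    -0.    -0.001 -0.002]
tcp v [-0.027   0.0507 -0.0112]
```

View pics/w10c.png

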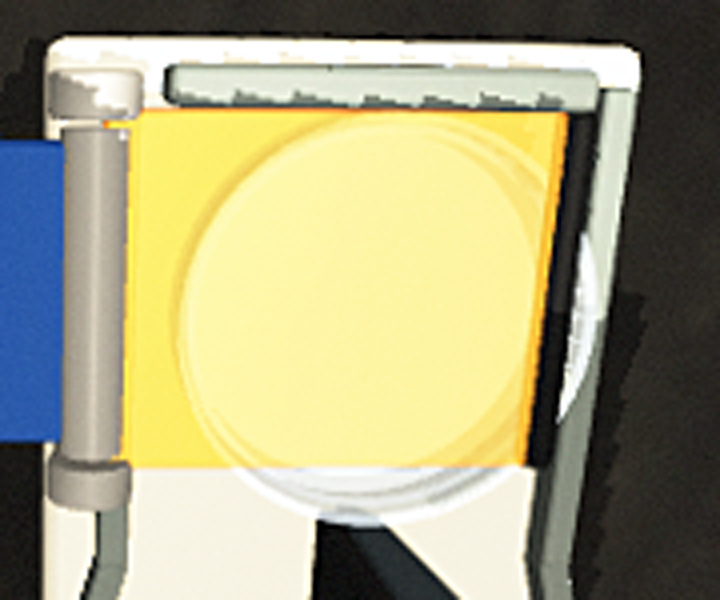

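The enlarged view shows the dish's front rim just reaching the end stop at crop (370,110). There is no force rise yet, so I nudge by 0.5 mm steps.

Request:
move_arm([
  {"claw":1,"delta_pos":[0.0005,0,0],"delta_rot":[0,0,0]},
  {"claw":1,"delta_pos":[0.0005,0,0],"delta_rot":[0,0,0]},
  {"claw":1,"delta_pos":[0.0005,0,0],"delta_rot":[0,0,0]},
  {"claw":1,"delta_pos":[0,0,0],"delta_rot":[0,0,0]},
  {"claw":1,"delta_pos":[0,0,0],"delta_rot":[0,0,0]},
  {"claw":1,"delta_pos":[0,0,0],"delta_rot":[0,0,0]},
  {"claw":1,"delta_pos":[0,0,0],"delta_rot":[0,0,0]},
  {"claw":1,"delta_pos":[0,0,0],"delta_rot":[0,0,0]},
])

```text
clock: 9.57
tcp_pos: [0.4976, -0.0582, -0.0113]
tcp_rot: [0.0, 0.993, 0.121, -0.001]
wrist_force: [-4.9, -2.0, 5.6]
opening: 0.0914
```

```bash
python3 - <<'E'
from h import *
wsnap('w11'); s=robot.get_state();print('tcp v',tov(s['tcp_pos']),s['wrist_torque']); crop('w11',270,450,110,260,4,'w11c')
E
```

```text
9.5667 [ 0.4976 -0.0582 -0.0113] [ 1.000e-04  9.926e-01  1.211e-01 -1.000e-03] [-4.91 -2.04  5.6 ] [-0.    -0.     0.001 -0.001  0.     0.   ]
tcp v [-0.0268  0.0507 -0.0113] [-0.24971321  0.9242023   0.01505065]
```

View pics/w11c.png

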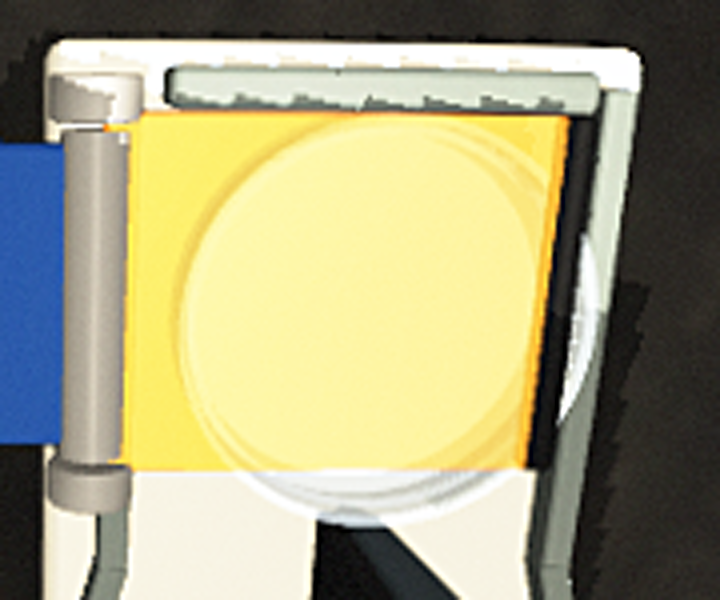

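The TCP moved only 0.2 mm of the 1.5 mm commanded and the push force rose about 2.5 N, so the dish is against the stop. I back off 5 mm with the bar still held, then let the bar up slowly.

Request:
move_arm([
  {"claw":1,"delta_pos":[-0.002,0,0],"delta_rot":[0,0,0]},
  {"claw":1,"delta_pos":[-0.002,0,0],"delta_rot":[0,0,0]},
  {"claw":1,"delta_pos":[-0.002,0,0],"delta_rot":[0,0,0]},
  {"claw":1,"delta_pos":[0,0,0],"delta_rot":[0,0,0]},
  {"claw":1,"delta_pos":[0,0,-0.002],"delta_rot":[0,0,0]},
  {"claw":1,"delta_pos":[0,0,-0.002],"delta_rot":[0,0,0]},
  {"claw":1,"delta_pos":[0,0,-0.002],"delta_rot":[0,0,0]},
  {"claw":1,"delta_pos":[0,0,-0.002],"delta_rot":[0,0,0]},
])

```text
clock: 10.28
tcp_pos: [0.4921, -0.0595, -0.0033]
tcp_rot: [0.0, 0.993, 0.121, -0.001]
wrist_force: [-0.5, -0.6, -0.5]
opening: 0.091
```

Request:
move_arm([
  {"claw":1,"delta_pos":[0,0,-0.003],"delta_rot":[0,0,0]},
  {"claw":1,"delta_pos":[0,0,-0.003],"delta_rot":[0,0,0]},
  {"claw":1,"delta_pos":[0,0,-0.003],"delta_rot":[0,0,0]},
  {"claw":1,"delta_pos":[0,0,-0.005],"delta_rot":[0,0,0]},
  {"claw":1,"delta_pos":[0,0,-0.008],"delta_rot":[0,0,0]},
  {"claw":1,"delta_pos":[0,0,-0.01],"delta_rot":[0,0,0]},
  {"claw":1,"delta_pos":[0,0,-0.015],"delta_rot":[0,0,0]},
  {"claw":1,"delta_pos":[0,0,-0.02],"delta_rot":[0,0,0]},
])

```text
clock: 10.95
tcp_pos: [0.492, -0.0593, 0.0643]
tcp_rot: [-0.0, 0.993, 0.121, -0.001]
wrist_force: [0.7, 0.2, 0.8]
opening: 0.091
```

Request:
move_arm([
  {"claw":1,"delta_pos":[-0.005,0,-0.02],"delta_rot":[0,0,0]},
  {"claw":1,"delta_pos":[-0.01,0,-0.02],"delta_rot":[0,0,0]},
  {"claw":1,"delta_pos":[-0.01,0,-0.02],"delta_rot":[0,0,0]},
  {"claw":1,"delta_pos":[-0.01,0,-0.02],"delta_rot":[0,0,0]},
  {"claw":1,"delta_pos":[-0.005,0,-0.01],"delta_rot":[0,0,0]},
  {"claw":1,"delta_pos":[0,0,0],"delta_rot":[0,0,0]},
  {"claw":1,"delta_pos":[0,0,0],"delta_rot":[0,0,0]},
  {"claw":1,"delta_pos":[0,0,0],"delta_rot":[0,0,0]},
])

```text
clock: 11.62
tcp_pos: [0.4537, -0.0689, 0.1529]
tcp_rot: [-0.0, 0.993, 0.121, -0.001]
wrist_force: [-0.6, -0.7, -0.5]
opening: 0.0913
```

```bash
python3 - <<'E'
from h import *
wsnap('w12'); snap('side','s12'); crop('s12',200,380,160,300,4,'s12c'); crop('w12',150,390,20,200,3,'w12c')
E
```

```text
11.6167 [ 0.4537 -0.0689  0.1529] [-2.000e-04  9.926e-01  1.211e-01 -6.000e-04] [-0.6  -0.69 -0.48] [-0.     0.015  0.005 -0.001  0.003  0.001]
```

View pics/w12c.png

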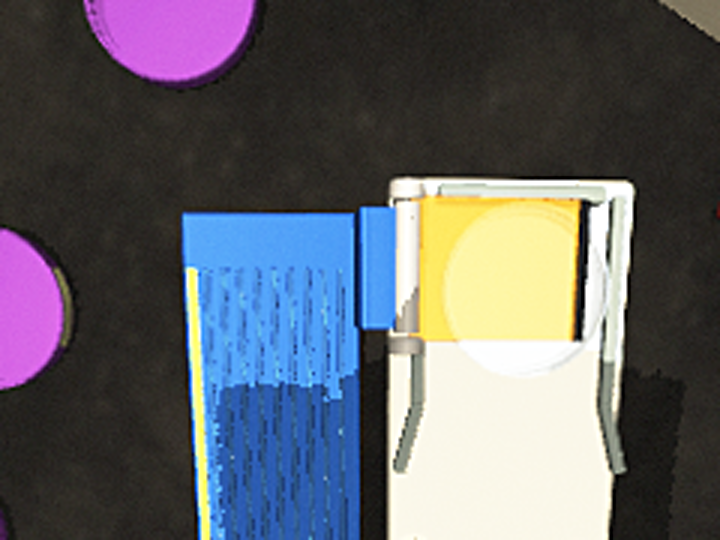

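View pics/s12c.png

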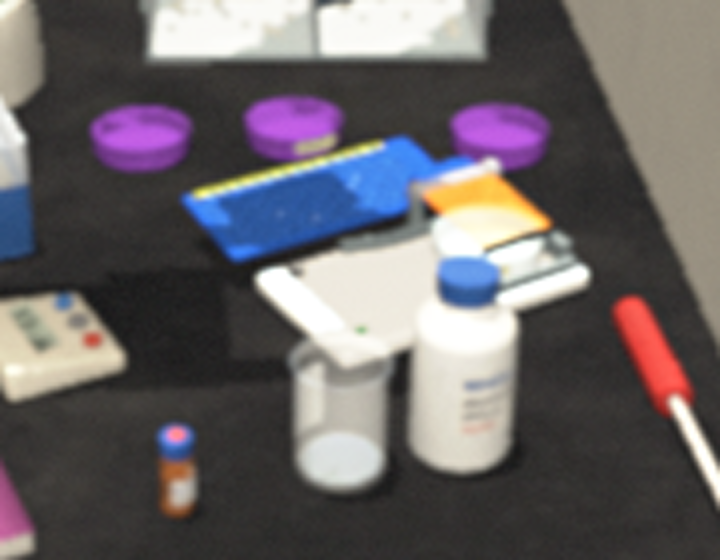

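```bash
python3 - <<'E'
from h import *
w=load('w12');T=w['T'];crop('w12',270,370,70,160,7,'w12d')
P=[];F=[];B=[]
for v in range(20,200):
    for u in range(150,390):
        p=tov(dep(w,u,v,T))
        if .026<p[2]<.034 and abs(p[1])<.034 and -.03<p[0]<.001: P.append(p)
        if .008<p[0]<.045 and -.02<p[1]<.03 and p[2]>.022: F.append(p)
        if -.09<p[0]<.04 and .06<p[1]<.115 and p[2]>.015: B.append(p)
P=np.array(P);print('dish rear x',np.percentile(P[:,0],[0,1,3]),'y range',P[:,1].min(),P[:,1].max(),'z',np.median(P[:,2]))
for n,A in(('flap',np.array(F)),('bar',np.array(B))):
    c=np.polyfit(A[:,1],A[:,2],1); print(n,c, 'angle',.38-abs(np.arctan(c[0])))
E
```

```text
dish rear x [-0.0093   -0.00861  -0.008293] y range -0.0225 0.02 z 0.0294
flap [0.12896692 0.03615445] angle 0.2517410402102511
bar [0.13056362 0.01355708] angle 0.2501707826648296
```

View pics/w12d.png

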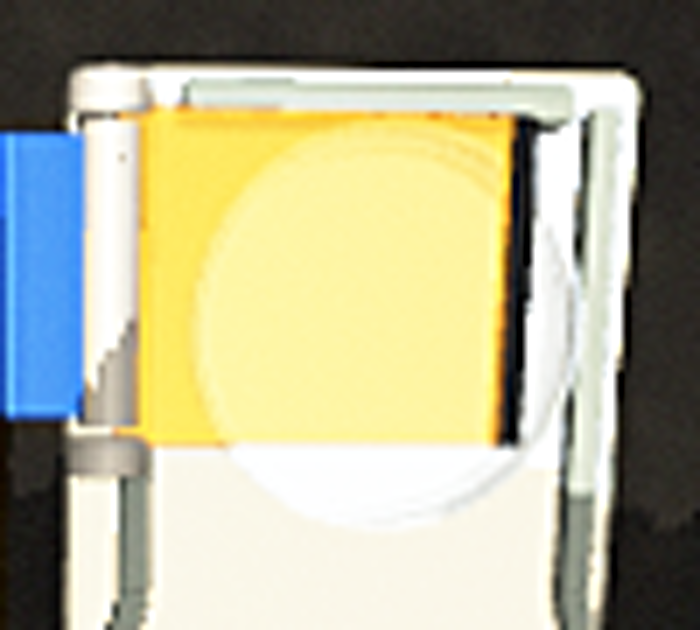

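Everything agrees: the flap rests at 0.25 rad on the dish, the dish's rear is at viewer x ≈ -9 mm (home is about -10), and its top is level at 29.4 mm. The robot is clear.

```bash
python3 -c "
from rig import robot
print(robot.job_done(), robot.get_state()['clock'])"
```

```text
the job is handed in; nothing more can be done
the job is handed in; nothing more can be done
```

The dish is loaded and the job is handed in, at about 11.7 s on the robot's clock. I pressed the blue bar level with the left fingertip and pushed the dish along the stage with the right one until it met the end stop. I then backed off 6 mm, let the bar up slowly and moved clear.

**Last checks:**
- **Seating:** on the final nudge the TCP moved only 0.2 mm of 1.5 mm commanded, and the push force rose about 2.5 N.
- **Dish position:** its rear edge is at viewer x ≈ -9 mm, against about -10 mm when home. Its top was measured at 29.4 mm (nominal 30 mm), so it lies flat on the stage. It sits about 1–2 mm right of the centre line, within the rails' play.
- **Flap:** it rests on the dish at 0.25 rad, measured on both the flap and the bar.
- **Robot:** wrist force is back to noise level. The fingertips were never near the beaker, vial or bottle, which look unmoved in the last side picture.

**One disagreement:** with the gripper fully open, the fingertips were about 31 mm short of the stated TCP, in both the wrist and side depth images. I set the working height by the measured tips.

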